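Lock the retinal camera's foot with its spring clip

TASK

The camera's foot plate has been dropped over the upright steel pin of its stand. Take the clip with the orange paddle and push it sideways onto the pin shank, between the cream plate and the pin's head, until its sprung legs snap round the shank; leave it there lying flat on the plate. The clip with the blue paddle belongs to another instrument: leave it where it is.

Things in the scene. Friction and masses are not known exactly. Their poses are not given: they have to be found in the camera images.
- clip_grip (a point): Centre of the ORANGE upright paddle of the loose clip (100 g), 30 mm long (x), 16 wide (y), 50 tall; 25 mm above the clip's underside. Grip it across y. Axes are the clip's, z up. From its foot a low orange web, 14 wide, 9 high, runs forward to x = +57 mm, with a sprung 6 mm steel leg on each side, 3 to 9 mm above the underside, to x = +105 mm, where the flared mouth is 48 mm wide inside.
- clip_eye (a point): Centre of the pocket between the clip's legs for the pin shank: 67 mm ahead (+x) of the paddle's middle, 6 mm above the underside; axes as clip_grip. Ahead of it, bulges narrow the gap to 11 mm: the 16 mm shank meets them 20 mm before home and must be forced past (push along the clip's +x, about 10 N) till the legs snap shut behind it. The web's end stops the shank at home, 1.5 mm play.
- pin_mid (a point): Pin of the fixed camera stand, on its axis, midway up the free shank: 16 mm thick, 30 high, from the cream plate (20 mm above the table) to the 26 mm wide, 7 mm high head. z up, x from the stand's open front (robot side) to its rear. The plate reaches 92 mm to -x, 85 to -y, 60 to +y. The camera on its column stands at x = 50 to 135, y = -31 to -156 mm from the pin, up to 211 mm above the table.
- wide_grip (a point): Centre of the BLUE paddle (30 x 16 x 50 mm) of the other loose clip, whose legs are 34 mm or more apart, much too wide for this pin; axes as clip_grip. Not to be used or moved.

How it is judged:
At the end, for the whole second after the job is handed in: The orange clip is snapped onto the shank (clip_eye within 6 mm of the pin's axis), lying flat (within 7 degrees) on the cream plate below the pin's head, and the blue clip stands within 30 mm of where it was (horizontal distance between clip_eye and pin_mid below 0.006 m and z of clip_eye in the frame of pin_mid between -0.013 and 0 m and angle between clip_eye's own z axis and vertical below 0.12 rad and distance of wide_grip from where it was at the start of the episode below 0.03 m); the robot touches nothing.
It fails at once if the clip with the blue paddle is moved by more than 30 mm (distance of wide_grip from where it was at the start of the episode above 0.03 m).
It also fails if it takes over 34 s, if anything falls off the work surface, if the arm or the gripper's body presses on something with over 40 N, if the wrist force passes 120 N, or if a joint passes its speed limit or range.

ROBOT

A 6-joint arm with a two-finger parallel gripper is mounted at the origin on the work surface. World frame = base frame: x ahead of the robot, y to its left, z up, the work surface at z = 0. Lengths are in m, angles in rad, forces in N, time in s.
With the tool pointing down it reaches from about 0.275 to 0.725 m from the base axis. Payload 5.6 kg.
Tool frame: the origin (TCP) lies at the very end of the fingers, on their centre line; the grasp point (between the pads) lies 19 mm behind it; z points along the fingers, y is the line along which they close (so a half turn about z gives the same grasp; the last joint's range is limited). The gripper opens to 85 mm and grips with 20 to 120 N. Pads are 22 mm wide; open, the fingers measure 114 mm over their backs; the gripper's body (76 mm by 85 mm) begins 54 mm behind the grasp point. The pads swing forward as they close: fully open they stand 13 mm farther back than shut.
Start: joints at [1.616, 0.255, 0.108, 0, -1.424, -0.285], TCP at [0.131, 0.534, 0.231] pointing down, gripper open.
Joint ranges: [-2.95, 2.95], [-1.21, 1.97], [-1.09, 1.5], [-2.87, 1.71], [-2.94, -0.07], [-3.05, 3.05]. Speed limits (rad/s): [2.57, 2.57, 3.14, 3.14, 3.14, 3.14].

INTERFACE

Orientations are given as a 3x3 rotation matrix whose columns are the frame's x, y, z axes.
In Python, from workcell import bot gives the robot as it stands.
- The arm moves only by the tool arm_command, never from a script. Its argument "rows" is text: rows parted by semicolons, each of 5 numbers parted by spaces: the opening, from 0 (shut) to 1 (fully open), then the shift along the tool's x, y, z in cm, then the turn about the tool's z in degrees. A call has 1 to 5 rows; each row is the pose to reach, as a shift and turn from the pose commanded when the call began, along the tool's axes at that moment; what a row does not reach only later rows make up. A row lasts 1/10 s, in which the tool goes at most 50 mm and 8.59 degrees, less where a joint would pass 70% of its speed; a pose out of reach is approached as far as the arm can. A call with a gripper value outside its range is refused whole. The fingers move at their own pace and stop on an object; the grip force is fixed at half the most. Time passes only in rows, so rows that repeat a pose let the fingers close. It gives the time, the measured TCP pose, the force, the opening and the grip force at its end, in the units of the state.
- bot.read_state(): the state, without advancing time (a new reading comes with each control period).
- bot.camera(name): name is "side" or "top" or "wrist"; returns (picture, depth): 420x560x3 uint8, red, green, blue; 420x560 float32, m along the optical axis (not along the pixel's ray), 0 where there is no reading.
- bot.calibration(name): a dict with "intrinsics" (3x3 intrinsics, pixels), "rvec" (rotation vector, rad) and "tvec" (3), from world to camera coordinates, as OpenCV has them. Camera axes: x right, y down, z forward; pixel columns grow to the right and rows downward; lengths in m; the calibration is good to about 2 mm. A picture is of the moment at which its call begins: read the wrist's pose just before it. calibration takes no time and is no camera call; for the wrist camera it gives the pose at the moment of the call.
- bot.job_done(): hands the job in; it is judged then, once.
The state is a dict: "clock": time; "joints": joint angles; "joint_vel": joint speeds; "joint_efforts": joint torques, N m; "position": TCP position; "tcp_rot": TCP orientation; "force": force on the tool from outside, world axes, zero at the start; "ft_torque": the same for the moment, N m; "finger_gap": finger opening in m; "grip_force": force on a finger pad.
Only numpy, scipy, OpenCV 4.12 (cv2) and the standard library are available. Lean on these libraries where they do the work, as an engineer would, in place of code of your own. Each camera call takes 0.05 s, during which the arm holds its last target. There are 200 camera calls.

## Working session

There is one attempt and no reset: what is moved stays moved. The work goes in short steps, Python scripts to look and compute and a tool call to move; the robot and the scene stay as the last step left them, time stands still between calls to the robot, and variables do not carry over. Pictures are saved under pics/ and viewed, at most 10 in all, crops included, and the job is handed in when it is done.

Besides the shell and the picture viewer there is one more tool, called after "Emit:" as a command line: name --argument value ..., lists and objects as JSON in quotes. arm_command: Moves the arm, as the interface text tells. Its arguments: {"type":"object","properties":{"rows":{"type":"string"}},"required":["rows"]}

```bash
mkdir -p pics
cat > h.py <<'E'
import numpy as np, cv2
from workcell import bot
def snap(n,save=None):
    c=bot.calibration(n); im,d=bot.camera(n)
    if save: cv2.imwrite('pics/'+save,im[:,:,::-1])
    R=cv2.Rodrigues(np.array(c['rvec'],float))[0]; t=np.array(c['tvec'],float).ravel(); K=np.array(c['intrinsics'],float)
    v,u=np.mgrid[:420,:560]
    P=np.stack([(u-K[0,2])/K[0,0]*d,(v-K[1,2])/K[1,1]*d,d],-1)
    W=(P-t)@R   # R^T(P-t)
    W[d==0]=np.nan
    return im,d,W,K,R,t
def plane(px,z,K,R,t):
    r=R.T@np.linalg.inv(K)@np.array([px[0],px[1],1.]); c=-R.T@t
    return c+r*(z-c[2])/r[2]
E
python3 - <<'E'
from h import *
for n in ('top','side'):
    im,d,W,K,R,t=snap(n,n+'0.png')
    np.savez(n+'0.npz',im=im,d=d,W=W,K=K,R=R,t=t)
    print(n,-R.T@t)
a=cv2.imread('pics/top0.png');b=cv2.imread('pics/side0.png')
s=bot.read_state();print(s['clock'],s['position'],s['tcp_rot'],s['finger_gap'],s['force'])
E
```

```text
top [ 0.44136684 -0.00486133  0.97016234]
side [ 0.43903408 -0.6870561   0.53026036]
0.1 [0.13047857 0.53384815 0.23048922] [[ 9.71369162e-01 -2.37574945e-01 -3.11213448e-04]
 [-2.37575129e-01 -9.71367715e-01 -1.67913604e-03]
 [ 9.66179547e-05  1.70499754e-03 -9.99998542e-01]] 0.08532930729633129 [0.77139772 0.51982652 0.11608197]
```

View pics/top0.png

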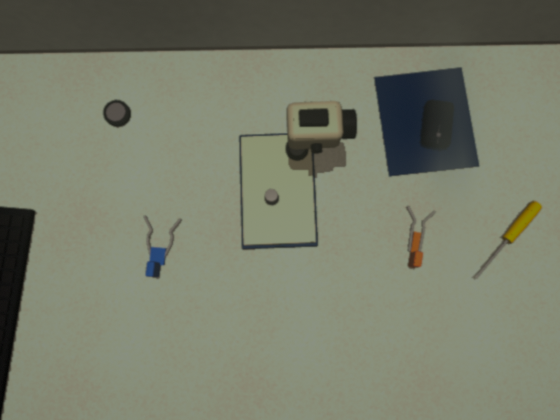

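View pics/side0.png

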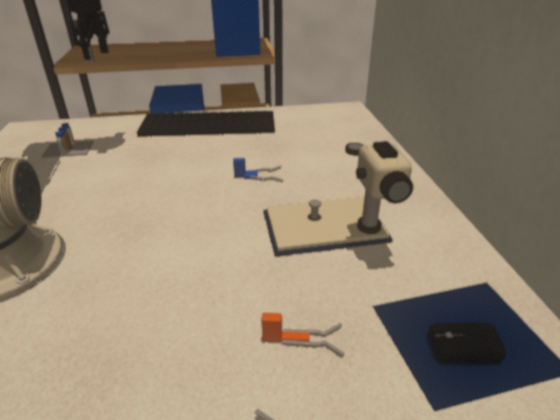

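The top view has the orange clip at about (416,250) pointing up (+x), the blue clip at (155,262), the pin head at (271,196) and the camera at (315,125). The side view agrees with this layout: orange paddle (272,327), pin (314,210).

Run:
```python
from h import *
z=np.load('top0.npz');im,W,K,R,t,d=[z[k] for k in('im','W','K','R','t','d')]
hsv=cv2.cvtColor(im,cv2.COLOR_RGB2HSV).astype(int)
H,S,V=hsv[...,0],hsv[...,1],hsv[...,2]
o=((H<14)|(H>172))&(S>170)&(V>60)
v,u=np.nonzero(o);print('orange',len(u),u.min(),u.max(),v.min(),v.max())
P=W[o]
print('z hist',np.histogram(P[:,2][~np.isnan(P[:,2])],bins=np.arange(-.01,.07,.01)))
top=P[P[:,2]>.042];web=P[(P[:,2]<.02)]
print('paddle top',top.mean(0),len(top),top.min(0),top.max(0)); print('web',web.mean(0),len(web),web.min(0),web.max(0))
print('rect top',cv2.minAreaRect((top[:,:2]*1000).astype(np.float32)),'web',cv2.minAreaRect((web[:,:2]*1000).astype(np.float32)))
# pixels near the clip above table: legs (gray)
b=np.zeros_like(o);b[200:275,395:445]=1
leg=b&(~o)&(S<60)&(V<150)
hh=W[200:235,400:440,2];print('zrange',np.nanmin(W[300:,100:400,2]),np.nanmedian(W[300:,100:400,2]))
# pin head
hb=W[185:208,258:284];m=hb[...,2]>.045;print('head',hb[m].mean(0),m.sum(),hb[m].min(0),hb[m].max(0))
top=hb[m];print(cv2.minEnclosingCircle((top[:,:2]*1000).astype(np.float32)))
# plate cream
pm=np.zeros_like(o);pm[125:255,230:325]=1
pp=pm&(W[...,2]>.012)&(W[...,2]<.03)
cnt,_=cv2.findContours(pp.astype(np.uint8),0,1);c=max(cnt,key=cv2.contourArea)
q=W[pp];r=cv2.minAreaRect((q[:,:2]*1000).astype(np.float32));print('plate',r,cv2.boxPoints(r),np.median(q[:,2]))
s=np.load('side0.npz');h2=cv2.cvtColor(s['im'],cv2.COLOR_RGB2HSV).astype(int);o2=((h2[...,0]<14)|(h2[...,0]>172))&(h2[...,1]>170)&(h2[...,2]>80);o2[:280]=0;
P=s['W'][o2];pt=P[P[:,2]>.045];print('side orange',len(P),P.min(0),P.max(0),pt.mean(0) if len(pt) else '')
big=cv2.resize(im[195:280,380:460],None,fx=7,fy=7,interpolation=cv2.INTER_CUBIC)
big=np.clip(big.astype(float)*1.7,0,255).astype(np.uint8)
cv2.imwrite('pics/cl.png',big[:,:,::-1])
```

```text
orange 111 412 421 233 265
z hist (array([ 0, 21, 17,  0,  1, 40, 31]), array([-0.01,  0.  ,  0.01,  0.02,  0.03,  0.04,  0.05,  0.06]))
paddle top [ 0.48904883 -0.25378613  0.0499532 ] 71 [ 0.47658434 -0.26183908  0.04577807] [ 0.5035331  -0.24522908  0.0537741 ]
web [ 0.5262465  -0.26266513  0.00955604] 38 [ 0.50618294 -0.27046488  0.00508212] [ 0.5428617  -0.25436714  0.01337827]
rect top ((489.259521484375, -254.0774688720703), (13.103105545043945, 27.330596923828125), 78.44268798828125) web ((523.7469482421875, -263.00714111328125), (13.124134063720703, 36.957271575927734), 78.40222930908203)
zrange -0.008115146398383226 -0.00037959310987339923
head [0.6164802  0.02646937 0.05666827] 137 [0.60458998 0.01387571 0.05048198] [0.62854152 0.03937628 0.06081632]
((617.1314697265625, 26.71035385131836), 12.888535499572754)
plate ((636.6889038085938, 14.001152038574219), (236.48947143554688, 151.95455932617188), 1.2178007364273071) [[516.85614   87.44821 ]
 [520.08563  -64.47203 ]
 [756.52167  -59.445908]
 [753.2922    92.474335]] 0.019964025050739423
side orange 629 [ 0.47458084 -0.27457894  0.00581356] [ 0.5427997  -0.25176118  0.05379653] [ 0.48771374 -0.26026498  0.04996003]
```

View pics/cl.png

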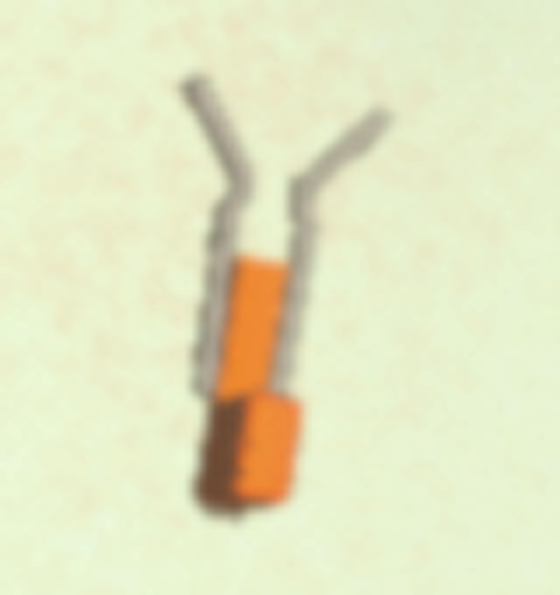

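The paddle top is at (0.489,-0.254) with z 0.050 and yaw about -12.5°. The pin is at (0.617,0.027), its head top at z 0.057 and the plate at z 0.020, all consistent with the sizes given. I'll carry the tool over to the orange paddle at the current height.

Emit:
arm_command --rows "1 2.7 3.4 0 0;1 5.4 6.8 0 0;1 8.1 10.2 0 0;1 10.8 13.6 0 0;1 13.4 17 0 0"

```text
clock: 0.6
position: [0.2207, 0.3354, 0.2309]
tcp_rot: [[0.971, -0.237, -0.0], [-0.237, -0.971, -0.001], [-0.0, 0.001, -1.0]]
force: [0.9, 0.4, 1.1]
finger_gap: 0.0852
grip_force: 0.0
```

Emit:
arm_command --rows "1 2.7 3.4 0 0;1 5.4 6.8 0 0;1 8.1 10.2 0 0;1 10.8 13.6 0 0;1 13.4 17 0 0"

```text
clock: 1.1
position: [0.3102, 0.1385, 0.2312]
tcp_rot: [[0.972, -0.237, 0.0], [-0.237, -0.972, 0.0], [-0.0, -0.0, -1.0]]
force: [1.2, 1.0, 0.2]
finger_gap: 0.0855
grip_force: 0.0
```

Emit:
arm_command --rows "1 2.7 3.4 0 0;1 5.4 6.8 0 0;1 8.1 10.2 0 0;1 10.8 13.6 0 0;1 13.4 17 0 0"

```text
clock: 1.6
position: [0.4001, -0.0585, 0.2311]
tcp_rot: [[0.971, -0.238, -0.0], [-0.238, -0.971, 0.0], [-0.0, -0.0, -1.0]]
force: [0.4, 1.7, -0.1]
finger_gap: 0.0856
grip_force: 0.0
```

Emit:
arm_command --rows "1 2.7 3.4 0 0;1 5.4 6.8 0 0;1 8.1 10.2 0 0;1 10.8 13.6 0 0;1 13.4 17 0 0"

```text
clock: 2.1
position: [0.49, -0.2554, 0.2307]
tcp_rot: [[0.971, -0.238, -0.001], [-0.238, -0.971, 0.0], [-0.001, -0.0, -1.0]]
force: [1.2, 1.3, 0.7]
finger_gap: 0.0849
grip_force: 0.0
```

Run:
```python
from h import *
im,d,W,K,R,t=snap('wrist','w1.png')
hsv=cv2.cvtColor(im,cv2.COLOR_RGB2HSV).astype(int);H,S,V=hsv[...,0],hsv[...,1],hsv[...,2]
o=((H<14)|(H>172))&(S>150)&(V>60)
P=W[o];print(len(P),np.nanmin(P,0),np.nanmax(P,0))
for n,a in(('top',P[(P[:,2]>.045)&(P[:,2]<.056)]),('web',P[(P[:,2]>.005)&(P[:,2]<.013)])):
    if len(a)>5: print(n,len(a),np.median(a[:,2]),cv2.minAreaRect((a[:,:2]*1000).astype(np.float32)))
print(bot.read_state()['position'])
```

```text
487 [ 0.47362278 -0.2727389   0.00648379] [ 0.5441175  -0.24643829  0.05162485]
top 338 0.049422616722672695 ((488.4169921875, -255.79029846191406), (13.876446723937988, 28.80846405029297), 76.71033477783203)
web 142 0.008625355512156537 ((522.6156005859375, -263.117431640625), (12.748011589050293, 41.817359924316406), 76.20135498046875)
[ 0.49130877 -0.2599218   0.22913592]
```

View pics/w1.png

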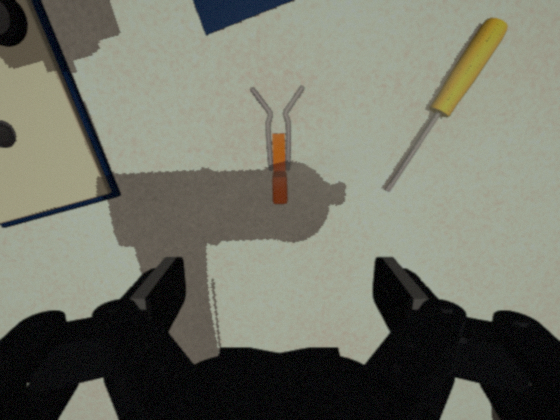

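The wrist view shows the clip centred between the fingers (col 280) and aligned with the tool. I'll descend.

Emit:
arm_command --rows "1 -0.1 0 3 0;1 -0.1 0 7 0;1 -0.1 0 11 0;1 -0.1 0 14 0;1 -0.1 0 14 0"

```text
clock: 2.65
position: [0.4853, -0.2521, 0.0866]
tcp_rot: [[0.971, -0.238, -0.01], [-0.238, -0.971, 0.003], [-0.01, -0.001, -1.0]]
force: [-0.6, -0.1, -0.7]
finger_gap: 0.0857
grip_force: 0.0
```

Emit:
arm_command --rows "1 0 0 0 0;1 0 0 3 0;1 0 0 6 0;1 0 0 8.3 0;1 0 0 8.3 0"

```text
clock: 3.15
position: [0.4882, -0.2531, 0.0076]
tcp_rot: [[0.971, -0.238, -0.002], [-0.238, -0.971, 0.001], [-0.002, -0.0, -1.0]]
force: [-0.3, 0.1, -0.2]
finger_gap: 0.0856
grip_force: 0.0
```

Emit:
arm_command --rows "0.5 0 0.1 0 0;0.3 0 0.1 0 0;0 0 0.1 0 0;0 0 0.1 0 0;0 0 0.1 0 0"

```text
clock: 3.65
position: [0.4891, -0.2545, 0.0092]
tcp_rot: [[0.971, -0.237, 0.001], [-0.237, -0.971, -0.001], [0.001, 0.0, -1.0]]
force: [-0.5, -0.0, 1.1]
finger_gap: 0.0156
grip_force: 58.3
```

Emit:
arm_command --rows "0 0 0 0 0;0 0 0 0 0;0 0 0 0 0;0 0 0 0 0;0 0 0 0 0"

```text
clock: 4.15
position: [0.4891, -0.2545, 0.0091]
tcp_rot: [[0.971, -0.237, 0.001], [-0.237, -0.971, -0.001], [0.001, 0.0, -1.0]]
force: [-1.9, 0.7, 6.1]
finger_gap: 0.0153
grip_force: 58.9
```

Gripped at 15 mm with 59 N. Lifting now, then I'll move in front of the pin.

Emit:
arm_command --rows "0 0 0 -1 0;0 0 0 -3 0;0 0 0 -5 0;0 0 0 -8 0;0 0 0 -10 0"

```text
clock: 4.65
position: [0.4888, -0.2545, 0.1105]
tcp_rot: [[0.971, -0.237, 0.001], [-0.237, -0.971, -0.001], [0.001, 0.0, -1.0]]
force: [0.7, -0.7, -0.3]
finger_gap: 0.0153
grip_force: 58.4
```

Emit:
arm_command --rows "0 -0.7 -2.8 0 0;0 -1.7 -6.5 0 0;0 -2.6 -10.2 0 0;0 -3.4 -13.6 0 0;0 -3.4 -13.6 0 0"

```text
clock: 5.15
position: [0.4876, -0.111, 0.1087]
tcp_rot: [[0.972, -0.234, -0.0], [-0.234, -0.972, 0.001], [-0.0, -0.001, -1.0]]
force: [0.6, 0.2, -0.2]
finger_gap: 0.0151
grip_force: 58.8
```

Emit:
arm_command --rows "0 -0.7 -2.8 0 -2;0 -1.7 -6.5 0 -5;0 -2.6 -10.2 0 -9;0 -3.4 -13.6 0 -13.7;0 -3.4 -13.6 0 -13.7"

```text
clock: 5.65
position: [0.4872, 0.0289, 0.1086]
tcp_rot: [[1.0, 0.005, 0.0], [0.005, -1.0, 0.001], [0.0, -0.001, -1.0]]
force: [0.1, -0.9, -0.4]
finger_gap: 0.0156
grip_force: 59.1
```

Emit:
arm_command --rows "0 0 0 0 0;0 0 0 0 0"

```text
clock: 5.85
position: [0.4869, 0.0253, 0.1083]
tcp_rot: [[1.0, -0.002, -0.0], [-0.002, -1.0, -0.0], [-0.0, 0.0, -1.0]]
force: [0.6, 0.6, -0.8]
finger_gap: 0.0157
grip_force: 59.1
```

Run:
```python
from h import *
s=bot.read_state();print(s['clock'],s['position'],s['tcp_rot'],s['force'])
def rep(n,lo):
    im,d,W,K,R,t=snap(n,n+'2.png')
    hsv=cv2.cvtColor(im,cv2.COLOR_RGB2HSV).astype(int);H,S,V=hsv[...,0],hsv[...,1],hsv[...,2]
    o=((H<14)|(H>172))&(S>150)&(V>60)&(abs(W[...,0]-.5)<.1)&(abs(W[...,1]-.027)<.07)
    P=W[o];print(n,len(P),np.nanmin(P,0),np.nanmax(P,0))
    for a,b in((.095,.13),(.13,.2)):
        q=P[(P[:,2]>a)&(P[:,2]<b)]
        if len(q)>8: print(a,len(q),np.median(q,0),cv2.minAreaRect((q[:,:2]*1000).astype(np.float32)))
    return W
rep('wrist',0);rep('side',0)
```

```text
5.85 [0.48692521 0.02532694 0.10828267] [[ 9.99998248e-01 -1.81273345e-03 -4.66326634e-04]
 [-1.81285000e-03 -9.99998326e-01 -2.49622407e-04]
 [-4.65873355e-04  2.50467350e-04 -9.99999860e-01]] [ 0.57820496  0.57208723 -0.83340069]
wrist 6177 [0.47172642 0.01348175 0.00996186] [0.54346822 0.03338724 0.15044181]
0.095 2644 [0.51296824 0.0251433  0.10794488] ((520.9337158203125, 24.820049285888672), (15.378600120544434, 45.15803909301758), 88.78356170654297)
0.13 3530 [0.4915721  0.02523003 0.14829034] ((486.7186584472656, 25.25301742553711), (16.150360107421875, 30.039608001708984), 89.65509796142578)
side 106 [0.47245591 0.01337253 0.1037266 ] [0.54261117 0.02906916 0.14885068]
0.095 90 [0.51842582 0.01950267 0.10895336] ((507.87890625, 21.609100341796875), (69.88335418701172, 13.27649211883545), 2.7180707454681396)
0.13 16 [0.47380336 0.01748848 0.14085476] ((473.7790222167969, 18.225683212280273), (4.604616165161133, 2.409620761871338), 82.94104766845703)
```

View pics/wrist2.png

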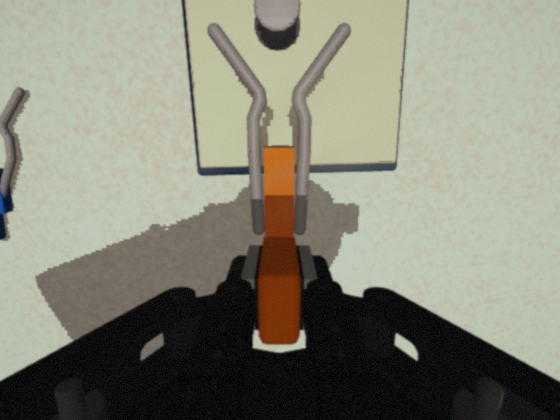

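View pics/side2.png

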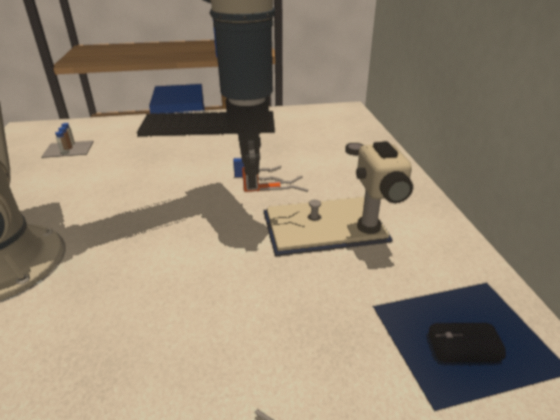

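The clip sits well in the grip: yaw about 0, underside 9 mm below the TCP. The pin is about 1.5 mm to the left. Mouth tips are at x≈0.592, clear of the head at 0.604, so I'll descend to about 1 mm above the plate.

Emit:
arm_command --rows "0 0 -0.15 2 0;0 0 -0.15 5 0;0 0 -0.15 7 0;0 0 -0.15 7.8 0;0 0 -0.15 7.8 0"

```text
clock: 6.45
position: [0.4867, 0.0266, 0.0298]
tcp_rot: [[1.0, -0.002, -0.002], [-0.002, -1.0, -0.001], [-0.002, 0.001, -1.0]]
force: [0.6, -0.0, -0.9]
finger_gap: 0.0154
grip_force: 59.2
```

Emit:
arm_command --rows "0 1 0 0 0;0 2 0 0 0;0 3 0 0 0;0 3.5 0 0 0;0 3.5 0 0 0"

```text
clock: 6.95
position: [0.5231, 0.0276, 0.0303]
tcp_rot: [[1.0, -0.001, 0.0], [-0.001, -1.0, 0.0], [0.0, -0.0, -1.0]]
force: [0.5, -0.1, -2.4]
finger_gap: 0.0151
grip_force: 59.2
```

Run:
```python
from h import *
s=bot.read_state();print(s['clock'],s['position'],s['force'])
im,d,W,K,R,t=snap('wrist','w3.png')
m=(W[...,2]>.05)&(W[...,2]<.062)&(abs(W[...,0]-.617)<.02)&(abs(W[...,1]-.027)<.02)
q=W[m];print('head',len(q),cv2.minEnclosingCircle((q[:,:2]*1000).astype(np.float32)))
```

```text
6.95 [0.52311122 0.0275631  0.03025872] [ 0.53565231 -0.10446185 -2.41917068]
head 4885 ((615.474365234375, 26.292835235595703), 13.018218040466309)
```

View pics/w3.png

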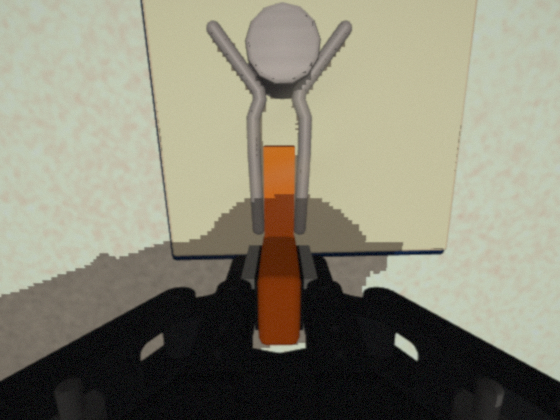

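The head is at col 283 and the clip at col 280, so the pin lies about 1 mm to the right, in the mouth between the flares. It's 26 mm to home. Pushing.

Emit:
arm_command --rows "0 0.4 0.1 0 0;0 0.8 0.1 0 0;0 1.2 0.1 0 0;0 1.6 0.1 0 0;0 2 0.1 0 0"

```text
clock: 7.5
position: [0.536, 0.0255, 0.029]
tcp_rot: [[1.0, -0.002, -0.012], [-0.002, -1.0, -0.002], [-0.012, 0.002, -1.0]]
force: [-11.9, 0.7, 5.5]
finger_gap: 0.0156
grip_force: 60.2
```

Emit:
arm_command --rows "0 0.2 0 0 0;0 0.4 0 0 0;0 0.6 0 0 0;0 0.7 0 0 0;0 0.7 0 0 0"

```text
clock: 8.0
position: [0.55, 0.0267, 0.0306]
tcp_rot: [[1.0, -0.001, 0.001], [-0.001, -1.0, 0.0], [0.001, -0.0, -1.0]]
force: [0.2, 0.7, -0.9]
finger_gap: 0.0153
grip_force: 59.1
```

Run:
```python
from h import *
s=bot.read_state();print(s['clock'],s['position'],s['force'],s['tcp_rot'])
im,d,W,K,R,t=snap('wrist','w4.png')
m=(W[...,2]>.05)&(W[...,2]<.062)&(abs(W[...,0]-.617)<.02)&(abs(W[...,1]-.027)<.02)
q=W[m];print('head',len(q),cv2.minEnclosingCircle((q[:,:2]*1000).astype(np.float32)))
hsv=cv2.cvtColor(im,cv2.COLOR_RGB2HSV).astype(int);H,S,V=hsv[...,0],hsv[...,1],hsv[...,2]
o=((H<14)|(H>172))&(S>150)&(V>60);P=W[o];w=P[P[:,2]<.045];p=P[P[:,2]>.06]
print('web xmax',np.nanpercentile(w[:,0],[50,99,100]),np.nanmedian(w[:,2]),'paddle',p.min(0),p.max(0))
```

```text
8.0 [0.54998616 0.02666325 0.03060783] [ 0.19330501  0.70036104 -0.85949732] [[ 9.99998714e-01 -6.10076420e-04  1.48307346e-03]
 [-6.10464577e-04 -9.99999780e-01  2.61286445e-04]
 [ 1.48291373e-03 -2.62191473e-04 -9.99998866e-01]]
head 3956 ((615.583740234375, 26.340272903442383), 12.914412498474121)
web xmax [0.57910641 0.59986867 0.60150398] 0.030969504559205923 paddle [0.53462576 0.01854683 0.06000215] [0.56450588 0.03462683 0.07307674]
```

View pics/w4.png

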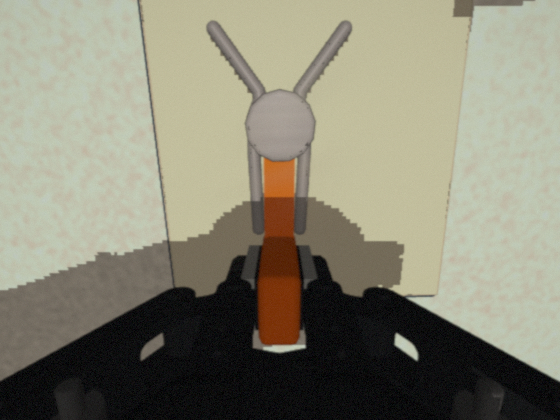

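The force peaked at about 12 N and then dropped to zero. The head is behind the leg bulges and the eye is within about 1 mm of the axis, so the clip has snapped on. I'll lower it onto the plate and release.

Emit:
arm_command --rows "0 0 0 0.1 0;0 0 0 0.2 0;0 0 0 0.2 0"

```text
clock: 8.35
position: [0.5495, 0.0266, 0.0292]
tcp_rot: [[1.0, -0.0, 0.001], [-0.0, -1.0, 0.0], [0.001, -0.0, -1.0]]
force: [-1.4, 0.6, 4.4]
finger_gap: 0.0153
grip_force: 60.1
```

Emit:
arm_command --rows "0.4 0 0 0 0;0.6 0 0 0 0;0.6 0 0 0 0;0.6 0 0 0 0"

```text
clock: 8.75
position: [0.5491, 0.0265, 0.0282]
tcp_rot: [[1.0, -0.001, -0.0], [-0.001, -1.0, -0.0], [-0.0, 0.0, -1.0]]
force: [0.3, -0.1, 0.2]
finger_gap: 0.0514
grip_force: 0.0
```

Emit:
arm_command --rows "0.6 0 0 -1 0;0.6 0 0 -4 0;0.6 0 0 -8 0;0.6 0 0 -11 0;0.6 0 0 -12 0"

```text
clock: 9.25
position: [0.5511, 0.0267, 0.1531]
tcp_rot: [[1.0, -0.0, 0.007], [-0.0, -1.0, 0.001], [0.007, -0.001, -1.0]]
force: [0.6, -0.0, -0.1]
finger_gap: 0.0514
grip_force: 0.0
```

Run:
```python
from h import *
s=bot.read_state();print(s['clock'],s['position'],s['force'],s['finger_gap'])
im,d,W,K,R,t=snap('wrist','w5.png')
m=(W[...,2]>.05)&(W[...,2]<.062)&(abs(W[...,0]-.617)<.016)&(abs(W[...,1]-.027)<.02)
q=W[m];print('head',len(q),cv2.minEnclosingCircle((q[:,:2]*1000).astype(np.float32)))
hsv=cv2.cvtColor(im,cv2.COLOR_RGB2HSV).astype(int);H,S,V=hsv[...,0],hsv[...,1],hsv[...,2]
o=((H<14)|(H>172))&(S>150)&(V>60);P=W[o];w=P[P[:,2]<.045];p=P[P[:,2]>.064]
print('web',np.nanpercentile(w[:,0],[50,99,100]),np.nanmedian(w[:,2]))
print('paddle',np.median(p[:,2]),cv2.minAreaRect((p[:,:2]*1000).astype(np.float32)))
A=np.c_[p[:,:2],np.ones(len(p))];print('tilt',np.linalg.lstsq(A,p[:,2],rcond=None)[0][:2])
```

```text
9.25 [0.55113925 0.02666534 0.15305284] [ 0.59137771 -0.01669078 -0.13478131] 0.05144659457048569
head 958 ((615.5709838867188, 26.450063705444336), 12.92911434173584)
web [0.57156058 0.60095339 0.60181086] 0.028800415708269203
paddle 0.06938500894037186 ((549.8405151367188, 26.416088104248047), (15.345868110656738, 28.599058151245117), 89.84626770019531)
tilt [-0.03431666  0.0254956 ]
```

View pics/w5.png

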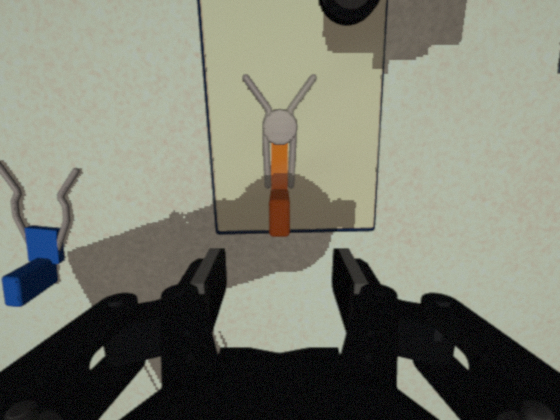

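The clip lies flat on the plate: web top z 0.029, paddle top z 0.069. The paddle centre at (0.550,0.026) puts the eye at (0.617,0.026), about 1 mm from the pin axis at (0.6156,0.0265). The blue clip hasn't moved and the gripper is clear.

```bash
python3 -c "
from workcell import bot
print(bot.job_done())"
```

```text
the job is handed in; nothing more can be done
None
```

The orange clip is snapped onto the pin shank and lies flat on the cream plate, with its eye measured about 1 mm from the pin's axis; the blue clip was never touched, the gripper is clear, and the job was handed in at about 9.3 s (no verdict was returned).

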